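# Slide the glass diffuser out of its pocket and lay it on the lamp box

### The arm

A 6-joint arm with a two-finger parallel gripper is mounted at the origin on the work surface. World frame = base frame: x ahead of the robot, y to its left, z up, the work surface at z = 0. Lengths are in mm, angles in rad, forces in N, time in s.
With the tool pointing down it reaches from about 275 to 825 mm from the base axis. Payload 5.2 kg.
Tool frame: the origin (TCP) lies at the very end of the fingers, on their centre line; the grasp point (between the pads) lies 19 mm behind it (bot.grip_depth is the distance from the TCP to the grasp point, in mm); x points along the fingers, y is the direction in which the jaws open and shut, and the axes are right-handed (so a half turn about x gives the same grasp; the last joint's range is limited). The gripper opens to 93 mm and grips with 3 to 60 N. Pads are 15 mm wide; open, the fingers measure 128 mm over their backs; the gripper's body (75 mm by 188 mm) begins 65 mm behind the grasp point.
Start: joints at [-1.323, 0.259, 1.535, -0, 1.348, -0.203], TCP at [239.648, -495.049, 218.653] pointing down, gripper open.
Joint ranges: [-3.14, 3.14], [-0.91, 2.08], [0.19, 2.58], [-1.22, 4.36], [0.22, 2.71], [-3.12, 3.12]. Speed limits (rad/s): [2.57, 2.57, 3.14, 3.14, 3.14, 3.14].

### API

Orientations are given as a 3x3 rotation matrix whose columns are the frame's x, y, z axes.
In Python, from cell import monitor, camera, camera_info, close_job, look_for, mark_of, bot gives the robot as it stands.
- The arm moves only by the shell command python3 -m creep 'ROWS' [FORCE]. ROWS is JSON, a list of rows, each a list of 3 entries, a list of its own where there are three numbers: the opening in per cent of the stroke, from 0 (shut) to 100 (fully open), then the shift along the tool's x, y, z in m, then the turn, a rotation vector about the tool's x, y, z in degrees. In form: [[claw, [x, y, z], [ax, ay, az]], ...]. A call has 1 to 20 rows; each row shifts and turns the pose as measured when the row begins, along the tool's axes as they then stand; what a row does not reach is not made up. A row lasts 1/8 s, in which the tool goes at most 62.5 mm and 10.7 degrees, less where a joint would pass 70% of its speed; a pose out of reach is approached as far as the arm can. A call with a gripper value outside its range is refused whole. The fingers move at their own pace and stop on an object; FORCE is the grip in N (left out, the last holds). Time passes only in rows, so rows that do not move let the fingers close. It gives the time, the measured TCP pose, the force and the opening at its end, in the units of the state.
- monitor.observe(): the state, without advancing time (a new reading comes with each control period).
- camera(name): name is "scene" or "top" or "wrist"; returns the picture (384x512x3 uint8, red, green, blue); there is no depth.
- camera_info(name): a dict with "intrinsics" (3x3 intrinsics, pixels), "dist_coeffs" ([k1, k2, p1, p2, k3] as OpenCV has them; the pictures are not rectified), "cam_to_world" (4x4, takes a point from camera to world coordinates); the wrist camera has in their place "T_tool_cam" (4x4, takes a point from camera to tool coordinates, whose origin is the TCP and whose axes are the tool frame's). Camera axes: x right, y down, z forward; pixel columns grow to the right and rows downward; lengths in mm; the calibration is good to about 2 mm. A picture is of the moment at which its call begins: read the wrist's pose just before it. camera_info takes no time and is no camera call.
- close_job(): hands the job in, once; it reports no verdict.
Trained networks look in the newest picture that a camera, given by its name, has taken for a name from the list of things; names that differ only in an ending like _2 or _b are one class to them, and where a whole thing is asked for, a point or a joint stands for the part that bears it (a point fixed in the world has none). Each returns a list of dicts, best first, with "score" (0 to 1); they miss things now and then, are a little off and sometimes report something else, mostly with a low value. They report only what shows in the picture. A call takes as long as a camera call. They do not tell look-alikes from the thing itself.
- look_for(label, camera): "rect" ([left, top, width, height] in pixels, round what is visible of it).
- mark_of(label, camera): "xy" ([column, row] in pixels: a listed point, or the origin of a listed thing).
The state is a dict: "time": time; "q": joint angles; "joint_velocities": joint speeds; "effort": joint torques, N m; "ee_pos": TCP position; "orientation": TCP orientation; "contact_force": force on the tool from outside, world axes, zero at the start; "wrist_torque": the same for the moment, N m; "gripper_width": finger opening in mm.
Only numpy, scipy, OpenCV 4.12 (cv2) and the standard library are available. Lean on these libraries where they do the work, as an engineer would, in place of code of your own. Each camera call takes 0.05 s, during which the arm holds its last target.

### The job

Press a fingertip lightly on the white glass pane in the pocket on the plywood step (the glass cracks if you bear on it with more than 18 N), slide it towards the front edge of the step until it sticks out about 35 mm, and let go of it. Then pinch the part that sticks out by its two long sides, draw the pane straight out and lift it clear, and lay it flat and square on the open blue box between the two end upstands without dropping it. Leave the screwdrivers, bolt, wooden block, jar and tape measure where they are.

Things in the scene. Friction and masses are not known exactly. Their poses are not given: they have to be found in the camera images.
- edge (a point): middle of the top front edge of the level deck of the plywood step, where the pane is slid out; 70 mm above the bench. x points inwards (from the edge into the pocket), y along the edge, z up. In front of the edge (-x) is free air down to the bench
- pane_mid (a point): centre (half-way through the thickness) of the frosted white glass pane, 140 x 60 x 4 mm, about 90 g, flat on the deck between the rails with 3 mm play each side. x along its length, front end at -x; y across; z up. At the start its front end lies 10 to 40 mm inside the edge: only its part from there to 85 mm inwards can be touched from above
- pane_front (a point): middle of the pane's front end (half-way through the thickness), the end that is to overhang; same axes as pane_mid, 70 mm from it
- pane: the same pane; origin at the centre of its underside, 2 mm below pane_mid
- step: the fixed plywood step, 200 wide, 205 deep; origin 70 mm below edge, same axes. On its deck two rails 6 mm high stand 66 mm apart, one each side of the pane, from the edge to 85 mm inwards. From 85 mm inwards the pane runs under a fixed green roof, top 14 mm above the deck (pocket 8 mm high, closed at the back)
- seat (a point): centre of the open top of the blue electrical box (fixed), 50 mm above the bench: the pane's underside rests at this height on the two long walls. x along the box, y across, z up. Box 48 mm wide (the pane stands over 6 mm each side); across each end an upstand 7 mm high, 150 mm apart inside (5 mm play at each pane end). Either end of the pane may go to either end of the box
- rack: steel slot rack with four screwdrivers, fixed, 160 x 60 mm, 134 mm tall; origin at the centre of its underside; x along its length. It and the blue box stand on opposite sides of the step, either way round
- bolt: loose stainless bolt lying on its side, 80 mm long, head 26 mm; origin on the bench under its middle
- block: loose wooden block 60 x 40 x 30 mm; origin at the centre of its underside
- driver: loose screwdriver with an orange handle lying on the bench, about 200 mm long
- jar: loose amber jar, 60 mm across, 70 mm tall; origin at the centre of its underside
- tape: loose yellow tape measure 65 x 32 x 62 mm; origin at the centre of its underside
- felt (a joint): sprung grey felt roll under the roof, 96 mm inwards of the edge (0 = resting on the pane, up is positive, m). It bears on the pane with about 4 N and brakes it, so a fingertip must press with roughly 4 to 9 N, depending on the friction, to drag the pane along and not slip on it. Glass and deck are hard: touch down at 5 mm/s or slower, since a faster touch already strikes too hard, and dragging changes them
There are look-alikes about, which are no part of the job. Of the things that look like the pane, the middle-sized one is meant.

How it is judged (in metres and radians):
On the way, in this order (a step that is already met when the one before it is completed fails the run):
1. the pane, still flat on the deck, overhangs the edge by 22 to 50 mm and rests there untouched (x of pane_front in the frame of edge between -0.05 and -0.022 m and angle between pane's own z axis and vertical below 0.05 rad and contact force between the fingers and pane below 0.1 N and linear speed of pane below 0.01 m/s), for 0.2 s.
2. the pane is drawn out of the pocket and lifted clear of the step (height (world z) of pane_mid above 0.09 m and contact force between pane and step below 0.1 N), for 0.1 s.
At the end, for the whole second after the job is handed in: the pane lies still and level on the blue box's long walls, its centre within 10 mm of the middle of the box and its length along the box's within about 6 degrees, between the end upstands (horizontal distance between pane_mid and seat below 0.01 m and angle between the x axis of pane_mid and the x axis of seat, either way round below 0.1 rad and angle between pane's own z axis and vertical below 0.04 rad and z of pane_mid in the frame of seat between -0.001 and 0.0045 m and linear speed of pane below 0.01 m/s); the robot touches nothing.
It fails at once if the fingers bear on the glass with more than 18 N before it overhangs by 20 mm (contact force between the fingers and pane above 18 N and x of pane_front in the frame of edge above -0.02 m).
It fails at once if the pane is dropped: it moves fast with no finger on it (contact force between the fingers and pane below 0.05 N and linear speed of pane above 0.4 m/s).
It fails at once if the bolt, block, loose screwdriver, jar or tape measure is moved by more than 20 mm (distance of any of bolt, block, driver, jar, tape from where it was at the start of the episode above 0.02 m).
It fails at once if the rack of screwdrivers is struck (contact force between the arm and rack above 3 N).
It also fails if it takes over 67 s, if anything falls off the work surface, if the arm or the gripper's body presses on something with over 40 N, if the wrist force passes 120 N, or if a joint passes its speed limit or range.

## Working session

There is one attempt and no reset: what is moved stays moved. The work goes in short steps, Python scripts to look and compute and a shell command to move; the robot and the scene stay as the last step left them, time stands still between calls to the robot, and variables do not carry over. Pictures are saved under pics/ and viewed, and the job is handed in when it is done.

```bash
mkdir -p pics; ls; cat > h.py <<'E'
import numpy as np, cv2
from cell import monitor, camera, camera_info, close_job, look_for, mark_of, bot
def snap(n,f):
    im=camera(n); cv2.imwrite('pics/'+f,im[:,:,::-1]); return im
def T_of(n,st=None):
    ci=camera_info(n)
    if n!='wrist': return np.array(ci['cam_to_world'],float)
    st=st or monitor.observe()
    T=np.eye(4);T[:3,:3]=np.array(st['orientation']).reshape(3,3);T[:3,3]=st['ee_pos']
    return T@np.array(ci['T_tool_cam'],float)
def px2z(n,px,z,st=None):
    ci=camera_info(n);T=T_of(n,st)
    p=cv2.undistortPoints(np.array(px,float).reshape(-1,1,2),np.array(ci['intrinsics'],float),np.array(ci['dist_coeffs'],float)).reshape(-1,2)
    d=np.c_[p,np.ones(len(p))]@T[:3,:3].T
    o=T[:3,3]; s=(z-o[2])/d[:,2]
    return o+s[:,None]*d
def proj(n,P,st=None):
    ci=camera_info(n);T=np.linalg.inv(T_of(n,st))
    r,_=cv2.Rodrigues(T[:3,:3])
    return cv2.projectPoints(np.array(P,float).reshape(-1,1,3),r,T[:3,3],np.array(ci['intrinsics'],float),np.array(ci['dist_coeffs'],float))[0].reshape(-1,2)
E
python3 - <<'E'
from h import *
st=monitor.observe();print(st)
snap('scene','s0.png');
for l in ['pane','step','rack','edge','seat']:
    print(l,look_for(l,'scene')[:3])
snap('top','t0.png')
for l in ['pane','step','rack','pane_mid','pane_front','edge','seat','bolt','block','driver','jar','tape']:
    try:print(l,[(np.round(d['rect']),round(d['score'],2)) for d in look_for(l,'top')[:3]],[(np.round(d['xy'],1),round(d['score'],2)) for d in mark_of(l,'top')[:4]])
    except Exception as e:print(l,e)
print(bot, T_of('top'),T_of('scene'))
E
```

```text
pics
{'time': 0.0, 'q': array([-1.32283601e+00,  2.59326227e-01,  1.53606142e+00, -2.64961625e-05,
        1.34796434e+00, -2.02788458e-01]), 'joint_velocities': array([-5.76508910e-04,  2.75374521e-04,  1.51469111e-03,  7.43298720e-05,
       -8.36830853e-04, -1.75720183e-03]), 'effort': array([-1.20011708e-03, -4.37310290e+01, -2.84006560e+01,  7.19694514e-02,
        4.15102893e-02, -1.29020941e-04]), 'ee_pos': array([ 239.48771121, -494.53558004,  217.83540714]), 'orientation': array([[-4.56840183e-04,  4.35644537e-01, -9.00118675e-01],
       [ 1.69918711e-03, -9.00117131e-01, -4.35644653e-01],
       [-9.99998452e-01, -1.72849004e-03, -3.29031909e-04]]), 'contact_force': array([ 0.55471178,  0.92135085, -0.32683311]), 'wrist_torque': array([-0.00012487, -0.02326725,  0.02560509]), 'gripper_width': 92.82433060081648}
pane [{'rect': [307.4, 200.5, 30.0, 23.9], 'score': 0.89}, {'rect': [262.4, 228.0, 30.2, 32.7], 'score': 0.86}, {'rect': [225.6, 116.8, 53.1, 25.5], 'score': 0.83}]
step [{'rect': [236.5, 214.8, 108.7, 103.5], 'score': 0.63}]
rack [{'rect': [278.4, 119.1, 47.9, 62.3
[... 1624 characters left out ...]
), (array([275., 135.,  18.,  20.]), 0.3)] [(array([393.5, 153.6]), 0.85)]
tape [(array([111., 209.,  21.,  27.]), 0.83)] []
<Robot object at 0x7fe846767e00> [[-2.30204608e-02 -9.97686015e-01  6.39740125e-02  4.33895668e+02]
 [-9.99719469e-01  2.33295464e-02  4.08852418e-03  5.83236477e+01]
 [-5.57154809e-03 -6.38619460e-02 -9.97943190e-01  1.21888971e+03]
 [ 0.00000000e+00  0.00000000e+00  0.00000000e+00  1.00000000e+00]] [[ 7.38867793e-01  5.56902107e-01 -3.79386910e-01  9.32557517e+02]
 [ 6.73693164e-01 -5.98330501e-01  4.33748927e-01 -4.45861185e+02]
 [ 1.45569314e-02 -5.76073480e-01 -8.17268280e-01  1.02184051e+03]
 [ 0.00000000e+00  0.00000000e+00  0.00000000e+00  1.00000000e+00]]
```

```bash
python3 - <<'E'
import cv2
a=cv2.imread('pics/t0.png');c=a[70:310,90:430];cv2.imwrite('pics/t0z.png',cv2.resize(c,None,fx=2.35,fy=2.35,interpolation=cv2.INTER_CUBIC))
a=cv2.imread('pics/s0.png');cv2.imwrite('pics/s0z.png',cv2.resize(a,None,fx=1.55,fy=1.55,interpolation=cv2.INTER_CUBIC))
E
```

```text
(no output)
```

View pics/t0z.png

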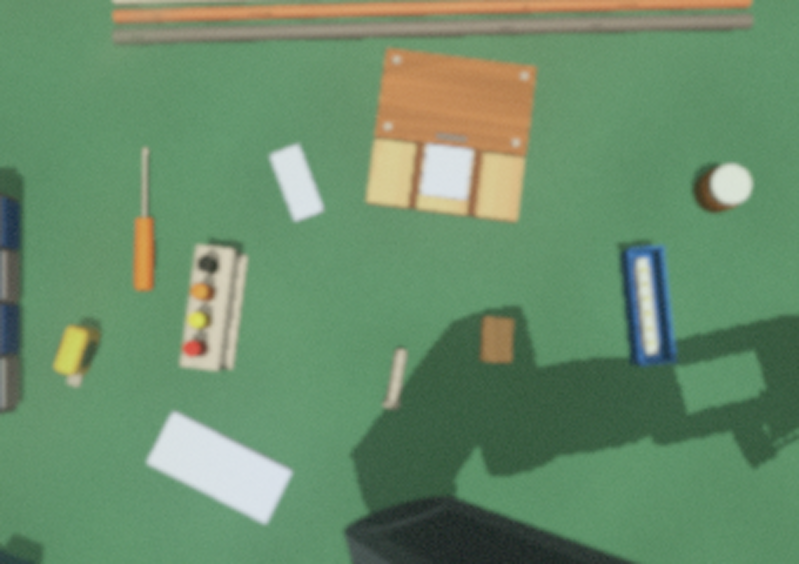

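View pics/s0z.png

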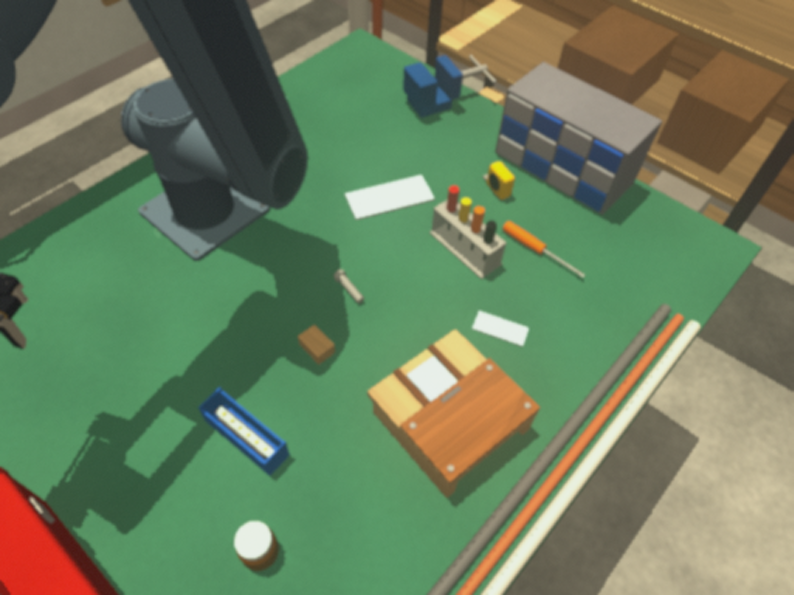

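```bash
python3 - <<'E'
from h import *
def z(p): return np.array(p,float)/2.35+[90,70]
def s(n,p,h): print(n,np.round(px2z('top',z(p),h),1).tolist())
s('stepfront',[[366,203],[519,221]],70)
s('roof',[[387,49],[536,67],[373,139],[525,155]],84)
s('pane',[[427,142],[476,148],[419,194],[466,200]],74)
s('box',[[624,249],[662,246],[634,364],[675,361]],57)
s('rack',[[196,245],[236,249],[181,366],[231,370]],110)
s('bolt',[[402,348],[390,408]],10)
s('block',[[482,317],[514,317],[514,362],[482,362]],30)
s('jar',[[732,184]],70); s('driver',[[145,148],[144,290]],15);s('tape',[[75,350]],62)
E
```

```text
stepfront [[617.7, 92.9, 70.0], [588.9, -108.8, 70.0]]
roof [[820.6, 60.3, 84.0], [791.6, -136.1, 84.0], [700.1, 81.5, 84.0], [674.1, -117.5, 84.0]]
pane [[696.7, 10.2, 74.0], [687.1, -54.5, 74.0], [627.4, 22.5, 74.0], [617.9, -39.2, 74.0]]
box [[549.8, -249.7, 57.0], [552.7, -300.7, 57.0], [396.7, -256.8, 57.0], [399.3, -311.4, 57.0]]
rack [[562.5, 309.9, 110.0], [556.2, 258.8, 110.0], [409.0, 330.4, 110.0], [402.6, 266.9, 110.0]]
bolt [[424.7, 49.3, 10.0], [342.9, 67.8, 10.0]]
block [[464.3, -60.1, 30.0], [463.3, -103.6, 30.0], [402.4, -101.6, 30.0], [403.4, -58.3, 30.0]]
jar [[631.9, -393.5, 70.0]]
driver [[711.7, 402.0, 15.0], [512.7, 404.2, 15.0]]
tape [[432.1, 483.1, 62.0]]
```

```bash
cat >> h.py <<'E'
def need(pos,yaw_deg=None,st=None):
    """tool-frame shift (mm) to reach world pos; tilt and jaw yaw"""
    st=st or monitor.observe();R=np.array(st['orientation']);
    d=R.T@(np.array(pos,float)-st['ee_pos'])
    yaw=np.degrees(np.arctan2(R[1,1],R[0,1]))
    print('t',round(st['time'],2),'pos',np.round(st['ee_pos'],2),'jawyaw',round(yaw,2),'shift',np.round(d,2),'F',np.round(st['contact_force'],2),'w',round(st['gripper_width'],1))
    if yaw_deg is not None:
        c,s=np.cos(np.radians(yaw_deg)),np.sin(np.radians(yaw_deg))
        Rt=np.array([[0,c,s],[0,s,-c],[-1,0,0]],float)
        print('turn deg',np.round(np.degrees(cv2.Rodrigues(R.T@Rt)[0].ravel()),2))
E
python3 - <<'E'
from h import *
print(np.round(camera_info('wrist')['T_tool_cam'],3),camera_info('wrist')['intrinsics'])
need([603,-8,220],-98.1)
E
python3 -m creep '[[100,[0,0,0],[8.5,0,0]],[100,[0,0,0],[8.5,0,0]],[100,[0,0,0],[8.5,0,0]],[100,[0,0,0],[8.5,0,0]]]'
python3 - <<'E'
from h import *
need([590,-8,220],-98.1)
E
```

```text
[[-0.0000e+00 -2.9800e-01  9.5500e-01 -1.6585e+02]
 [ 1.0000e+00 -1.0000e-03  0.0000e+00  5.3000e-02]
 [ 1.0000e-03  9.5500e-01  2.9800e-01 -8.4020e+01]
 [ 0.0000e+00  0.0000e+00  0.0000e+00  1.0000e+00]] [[287.74999164   0.         255.18120399]
 [  0.         287.74999164 195.24107182]
 [  0.           0.           1.        ]]
t 1.55 pos [ 239.65 -495.05  218.66] jawyaw -64.17 shift [  -1.34 -280.09 -539.24] F [ 0.9  -0.11  0.47] w 92.5
turn deg [33.93  0.   -0.  ]
time: 2.05
ee_pos: [239.7, -495.0, 218.6]
orientation: [[0.0, -0.16, -0.987], [0.0, -0.987, 0.16], [-1.0, -0.0, 0.0]]
contact_force: [-1.1, 0.6, 0.4]
gripper_width: 93.1
t 2.05 pos [ 239.66 -495.01  218.64] jawyaw -99.22 shift [  -1.32 -536.83 -267.81] F [-1.1   0.61  0.39] w 93.1
turn deg [-1.12  0.    0.  ]
```

```bash
python3 -m creep '[[0,[0,-0.045,-0.024],[0,0,0]],[0,[0,-0.045,-0.024],[0,0,0]],[0,[0,-0.045,-0.024],[0,0,0]],[0,[0,-0.045,-0.024],[0,0,0]],[0,[0,-0.045,-0.024],[0,0,0]],[0,[0,-0.045,-0.024],[0,0,0]],[0,[0,-0.045,-0.024],[0,0,0]],[0,[0,-0.045,-0.024],[0,0,0]],[0,[0,-0.045,-0.024],[0,0,0]],[0,[0,-0.045,-0.024],[0,0,0]],[0,[0,-0.045,-0.024],[0,0,0]],[0,[0,-0.045,-0.024],[-1,0,0]]]' 10
python3 - <<'E'
from h import *
need([630,-15,200],-98.1)
st=monitor.observe()
im=snap('wrist','w0.png');cv2.imwrite('pics/w0z.png',cv2.resize(im[:,:,::-1],None,fx=1.5,fy=1.5,interpolation=cv2.INTER_CUBIC))
for l in ['pane_front','pane_mid','edge','pane','step']: print(l,[(np.round(d['xy'],1).tolist(),round(d['score'],2),np.round(px2z('wrist',d['xy'],72,st),1).tolist()) for d in mark_of(l,'wrist')[:3]])
E
```

```text
time: 3.55
ee_pos: [623.0, 1.1, 219.2]
orientation: [[0.004, -0.153, -0.988], [-0.004, -0.988, 0.153], [-1.0, 0.004, -0.005]]
contact_force: [0.4, -0.4, -0.4]
gripper_width: 0.6
t 3.55 pos [623.     1.06 219.24] jawyaw -98.78 shift [19.33 14.74 -9.28] F [ 0.4  -0.45 -0.41] w 0.6
turn deg [-0.68 -0.27 -0.2 ]
pane_front [([126.4, 195.7], 0.88, [[632.2, 147.8, 72.0]]), ([257.3, 182.9], 0.62, [[624.1, -1.7, 72.0]])]
pane_mid [([109.7, 165.8], 0.84, [[668.4, 156.2, 72.0]]), ([257.6, 116.1], 0.56, [[695.7, -13.0, 72.0]])]
edge [([260.2, 200.8], 0.74, [[602.6, -1.8, 72.0]])]
pane [([107.7, 163.9], 0.69, [[670.8, 157.7, 72.0]]), ([262.1, 118.5], 0.68, [[692.5, -17.3, 72.0]])]
step [([259.5, 181.1], 0.79, [[625.8, -4.5, 72.0]])]
```

View pics/w0z.png

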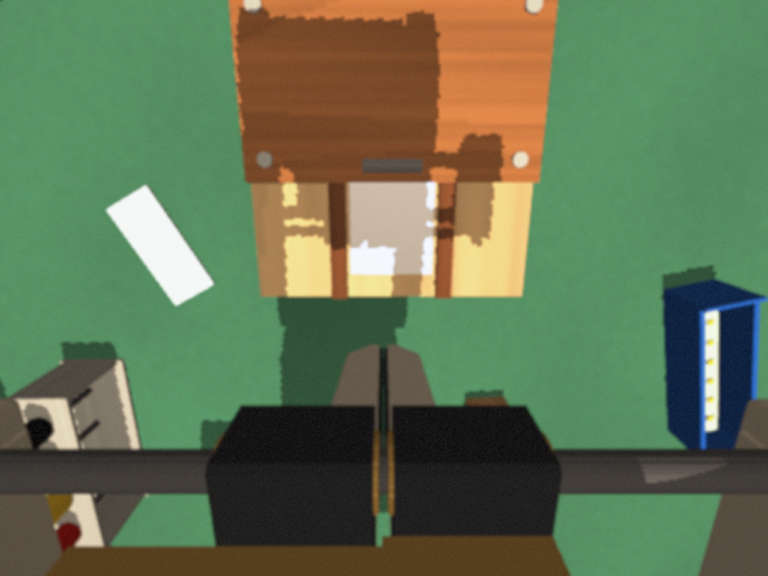

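```bash
python3 - <<'E'
from h import *
st=monitor.observe()
def s(n,p,h):
    P=px2z('wrist',np.array(p,float)/1.5,h,st); print(n,np.round(P,1).tolist()); return P
P=s('front',[[261,297],[524,297]],70);print(np.linalg.norm(P[1]-P[0]),P.mean(0),np.degrees(np.arctan2(*(P[0]-P[1])[[1,0]])))
s('panefront',[[348,274],[432,275]],74)
s('rails front inner',[[347,297],[437,297]],76)
s('roof front',[[247,182],[540,181]],84)
s('pane at roof',[[348,182],[437,182]],74)
print(proj('wrist',[st['ee_pos']],st)*1.5)
E
```

```text
front [[619.0, 93.1, 70.0], [587.6, -106.0, 70.0]]
201.59795432211953 [603.32666581  -6.43205197  70.        ] 81.05079081415259
panefront [[627.5, 23.7, 74.0], [617.1, -38.0, 74.0]]
rails front inner [[610.6, 27.3, 76.0], [600.1, -39.5, 76.0]]
roof front [[703.8, 78.5, 84.0], [673.8, -117.5, 84.0]]
pane at roof [[692.9, 11.9, 74.0], [683.3, -49.6, 74.0]]
[[383.48810923 365.24625117]]
```

```bash
python3 - <<'E'
from h import *
need([668.5,-16,95],-98.8)
E
```

```text
t 3.85 pos [621.4   -1.28 219.03] jawyaw -98.84 shift [124.24   6.81 -48.35] F [-0.64 -0.29  0.67] w 0.2
turn deg [-0.04 -0.21 -0.23]
```

```bash
python3 -m creep '[[0,[0.010,0.003,-0.024],[0,-0.2,-0.2]],[0,[0.035,0.003,-0.023],[0,0,0]],[0,[0.045,0,0],[0,0,0]],[0,[0.025,0,0],[0,0,0]],[0,[0.008,0,0],[0,0,0]],[0,[0,0,0],[0,0,0]]]'
python3 - <<'E'
from h import *
need([668.5,-16,80],-98.8)
E
```

```text
time: 4.6
ee_pos: [666.2, -25.5, 97.1]
orientation: [[0.004, -0.166, -0.986], [-0.003, -0.986, 0.166], [-1.0, 0.002, -0.005]]
contact_force: [-0.1, 0.0, 0.6]
gripper_width: 0.4
t 4.6 pos [666.16 -25.47  97.13] jawyaw -99.57 shift [17.11 -9.76 -0.65] F [-0.11  0.04  0.61] w 0.4
turn deg [-0.77 -0.28 -0.13]
```

```bash
python3 -m creep '[[0,[0.006,-0.009,-0.001],[-0.7,-0.3,-0.1]],[0,[0.005,0,0],[0,0,0]],[0,[0.002,0,0],[0,0,0]],[0,[0,0,0],[0,0,0]]]'
python3 - <<'E'
from h import *
need([668.5,-16,78],-98.8)
E
```

```text
time: 5.1
ee_pos: [670.7, -16.6, 87.2]
orientation: [[0.005, -0.153, -0.988], [-0.001, -0.988, 0.153], [-1.0, 0.001, -0.005]]
contact_force: [-0.2, -0.1, -0.7]
gripper_width: 0.3
t 5.1 pos [670.72 -16.63  87.24] jawyaw -98.82 shift [ 9.22 -0.28  2.33] F [-0.19 -0.06 -0.7 ] w 0.3
turn deg [-0.02 -0.31 -0.04]
```

```bash
python3 -m creep '[[0,[0.004,0,0.002],[0,-0.3,0]],[0,[0.002,0,0],[0,0,0]],[0,[0.001,0,0],[0,0,0]],[0,[0,0,0],[0,0,0]]]'
python3 -m creep '[[0,[0.0005,0,0],[0,0,0]],[0,[0.0005,0,0],[0,0,0]],[0,[0.0005,0,0],[0,0,0]],[0,[0.0005,0,0],[0,0,0]]]'
python3 - <<'E'
from h import *
need([668.5,-16,78],-98.8)
E
```

```text
time: 5.6
ee_pos: [668.7, -16.3, 80.0]
orientation: [[-0.0, -0.153, -0.988], [-0.001, -0.988, 0.153], [-1.0, 0.001, -0.0]]
contact_force: [-0.1, -0.3, 0.1]
gripper_width: 0.3
time: 6.1
ee_pos: [668.9, -16.4, 78.0]
orientation: [[0.0, -0.153, -0.988], [-0.001, -0.988, 0.153], [-1.0, 0.001, -0.001]]
contact_force: [-0.4, 0.4, 1.0]
gripper_width: 0.4
t 6.1 pos [668.87 -16.36  78.05] jawyaw -98.82 shift [ 0.05 -0.3   0.42] F [-0.43  0.36  1.03] w 0.4
turn deg [-0.02 -0.03 -0.04]
```

```bash
python3 -m creep '[[0,[0.0005,0,0],[0,0,0]],[0,[0.0005,0,0],[0,0,0]],[0,[0.0005,0,0],[0,0,0]]]'
for i in 1 ; do python3 -m creep '[[0,[0.0005,0,0],[0,0,0]],[0,[0.0005,0,0],[0,0,0]]]'; done | egrep 'pos|force'
python3 -m creep '[[0,[0.0004,0,0],[0,0,0]]]' | egrep 'pos|force'
python3 -c "
from h import *
need([668.5,-16,74],-98.8)"
```

```text
time: 6.48
ee_pos: [668.9, -16.4, 76.5]
orientation: [[0.0, -0.153, -0.988], [-0.001, -0.988, 0.153], [-1.0, 0.001, -0.001]]
contact_force: [-0.9, -0.9, -1.2]
gripper_width: 0.2
ee_pos: [668.9, -16.3, 75.4]
contact_force: [-0.4, -1.0, -0.1]
ee_pos: [668.9, -16.4, 74.9]
contact_force: [0.6, 1.0, 0.1]
t 6.85 pos [668.86 -16.35  74.92] jawyaw -98.82 shift [ 0.92 -0.3   0.41] F [0.61 0.96 0.13] w 0.3
turn deg [-0.02 -0.03 -0.04]
```

```bash
for i in 1; do python3 -m creep '[[0,[0.0003,0,0],[0,0,0]]]'; python3 -m creep '[[0,[0.0003,0,0],[0,0,0]]]';python3 -m creep '[[0,[0.0003,0,0],[0,0,0]]]'; done | egrep 'pos|force'
python3 -c "
from h import *
need([668.5,-16,74],-98.8)"
```

```text
ee_pos: [668.8, -16.4, 74.6]
contact_force: [0.7, 0.1, -0.6]
ee_pos: [668.9, -16.4, 74.4]
contact_force: [-0.8, -0.2, 1.7]
ee_pos: [668.9, -16.3, 74.3]
contact_force: [-1.5, -0.2, 3.3]
t 7.22 pos [668.87 -16.34  74.32] jawyaw -98.82 shift [ 0.32 -0.28  0.42] F [-1.51 -0.23  3.3 ] w 0.7
turn deg [-0.02 -0.03 -0.04]
```

```bash
(python3 -m creep '[[0,[0.0003,0,0],[0,0,0]]]'; python3 -m creep '[[0,[0.0004,0,0],[0,0,0]]]';python3 -m creep '[[0,[0.0004,0,0],[0,0,0]]]') | egrep 'pos|force'
python3 -c "
from h import *
need([668.5,-16,74],-98.8)"
```

```text
ee_pos: [668.9, -16.4, 74.3]
contact_force: [-1.6, -0.5, 2.1]
ee_pos: [668.9, -16.3, 74.3]
contact_force: [-0.7, -0.1, 4.9]
ee_pos: [668.9, -16.4, 74.4]
contact_force: [-1.9, 0.2, 4.8]
t 7.6 pos [668.9  -16.36  74.36] jawyaw -98.81 shift [ 0.35 -0.29  0.45] F [-1.87  0.16  4.84] w 0.5
turn deg [-0.01 -0.07 -0.05]
```

```bash
(python3 -m creep '[[0,[0.00055,0,0],[0,0,0]]]'; python3 -m creep '[[0,[0.00055,0,0.001],[0,0,0]],[0,[0.00055,0,0.001],[0,0,0]]]';python3 -m creep '[[0,[0.00055,0,0.001],[0,0,0]],[0,[0.00055,0,0.001],[0,0,0]],[0,[0.00055,0,0.001],[0,0,0]]]') | egrep 'pos|force'
python3 - <<'E'
from h import *
need([668.5,-16,74],-98.8)
st=monitor.observe()
im=snap('wrist','w1.png');cv2.imwrite('pics/w1z.png',cv2.resize(im[:,:,::-1],None,fx=1.5,fy=1.5,interpolation=cv2.INTER_CUBIC))
E
```

```text
ee_pos: [668.9, -16.4, 74.3]
contact_force: [-2.8, 0.1, 6.6]
ee_pos: [668.8, -16.3, 74.3]
contact_force: [2.1, -0.5, 5.1]
ee_pos: [668.8, -16.4, 74.4]
contact_force: [2.0, 0.6, 5.8]
t 8.35 pos [668.82 -16.36  74.38] jawyaw -98.83 shift [ 0.37 -0.31  0.38] F [1.95 0.56 5.79] w 0.3
turn deg [-0.03 -0.77 -0.04]
```

View pics/w1z.png

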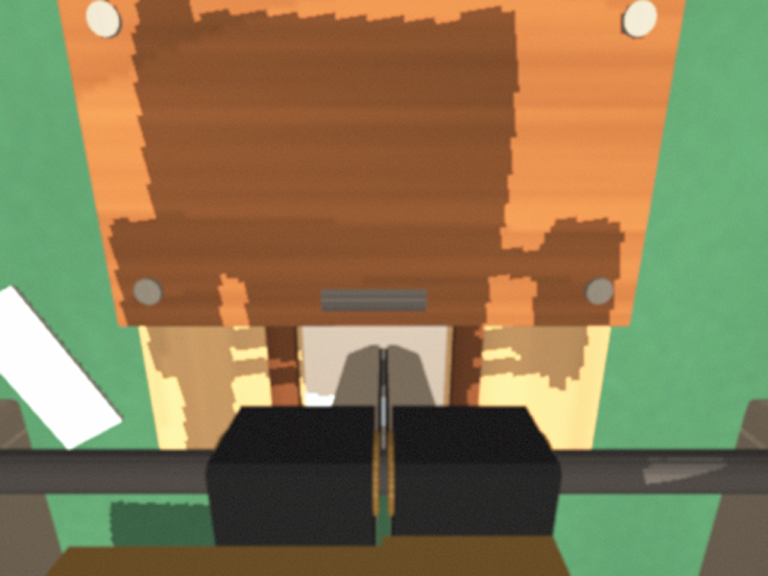

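```bash
(python3 -m creep '[[0,[0.0006,0,0.002],[0,0,0]]]'; python3 -m creep '[[0,[0.0006,0,0.002],[0,0,0]]]';python3 -m creep '[[0,[0.0006,0,0.002],[0,0,0]]]') | egrep 'pos|force'
python3 - <<'E'
from h import *
need([668.5,-16,74],-98.8)
E
```

```text
ee_pos: [668.2, -16.3, 74.4]
contact_force: [4.2, -0.1, 5.6]
ee_pos: [667.5, -16.2, 74.4]
contact_force: [3.8, -0.1, 5.5]
ee_pos: [666.8, -16.2, 74.4]
contact_force: [3.8, -0.1, 5.5]
t 8.78 pos [666.85 -16.18  74.45] jawyaw -98.84 shift [ 0.49 -0.44 -1.59] F [ 3.83 -0.12  5.52] w 0.4
turn deg [-0.04 -1.32 -0.05]
```

```bash
(python3 -m creep '[[0,[0.0007,0,0.002],[0,-0.3,0]],[0,[0.0007,0,0.002],[0,-0.3,0]]]'; python3 -m creep '[[0,[0.0007,0,0.0025],[0,-0.3,0]],[0,[0.0007,0,0.0025],[0,-0.3,0]],[0,[0.0007,0,0.0025],[0,-0.3,0]],[0,[0.0007,0,0.0025],[0,-0.3,0]]]') | egrep 'pos|force'
python3 - <<'E'
from h import *
need([668.5,-16,74],-98.8)
im=snap('top','t1.png');c=im[120:180,240:320,::-1]
c0=cv2.imread('pics/t0.png')[120:180,240:320]
cv2.imwrite('pics/t1z.png',cv2.resize(np.hstack([c0,c]),None,fx=5,fy=5,interpolation=cv2.INTER_CUBIC))
E
```

```text
ee_pos: [665.4, -16.0, 74.4]
contact_force: [3.9, -0.1, 5.7]
ee_pos: [660.7, -15.5, 74.3]
contact_force: [3.9, -0.3, 5.4]
t 9.53 pos [660.7  -15.54  74.33] jawyaw -98.88 shift [ 0.41 -0.75 -7.77] F [ 3.87 -0.34  5.42] w 0.6
turn deg [-0.08 -0.59 -0.05]
```

View pics/t1z.png

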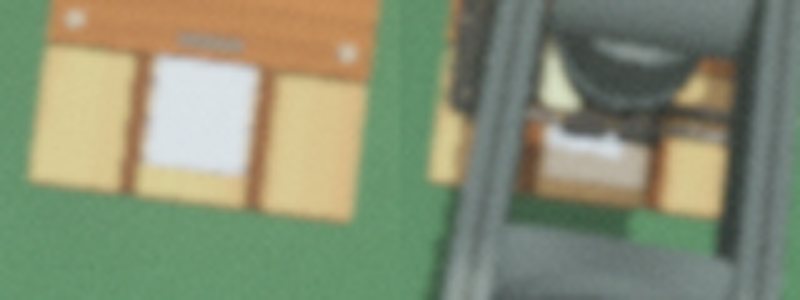

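```bash
(python3 -m creep '[[0,[0.0009,0,0.003],[0,-0.3,0]],[0,[0.0009,0,0.003],[0,-0.3,0]]]'; python3 -m creep '[[0,[0.0009,0,0.0035],[0,-0.3,0]],[0,[0.0009,0,0.0035],[0,-0.3,0]],[0,[0.0009,0,0.0035],[0,-0.3,0]],[0,[0.0009,0,0.0035],[0,-0.3,0]]]') | egrep 'pos|force'
python3 - <<'E'
from h import *
need([668.5,-16,74],-98.8)
im=snap('top','t2.png');c=im[120:180,240:320,::-1]
c0=cv2.imread('pics/t1.png')[120:180,240:320]
cv2.imwrite('pics/t2z.png',cv2.resize(np.hstack([c0,c]),None,fx=5,fy=5,interpolation=cv2.INTER_CUBIC))
E
```

```text
ee_pos: [657.8, -15.3, 74.3]
contact_force: [4.3, -0.0, 6.7]
ee_pos: [649.9, -14.5, 74.3]
contact_force: [4.6, -0.4, 6.7]
t 10.32 pos [649.92 -14.45  74.33] jawyaw -98.92 shift [  0.34  -1.35 -18.59] F [ 4.55 -0.39  6.71] w 0.2
turn deg [-0.12 -0.04 -0.08]
```

View pics/t2z.png

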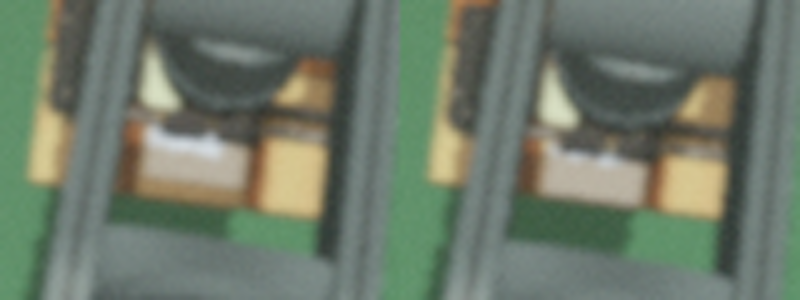

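```bash
(python3 -m creep '[[0,[0.0009,-0.0003,0.0035],[0,-0.3,0]],[0,[0.0009,-0.0003,0.0035],[0,-0.3,0]],[0,[0.0009,-0.0003,0.0035],[0,-0.2,0]],[0,[0.0009,-0.0003,0.0035],[0,-0.2,0]],[0,[0.0009,-0.0003,0.0035],[0,-0.3,0]],[0,[0.0009,-0.0003,0.0035],[0,-0.2,0]]]'; python3 -m creep '[[0,[0.0009,-0.0003,0.0035],[0,-0.2,0]],[0,[0.0009,-0.0003,0.0035],[0,-0.2,0]],[0,[0.0009,-0.0003,0.0035],[0,-0.2,0]],[0,[0.0009,-0.0003,0.0035],[0,-0.2,0]],[0,[0.0009,-0.0003,0.0035],[0,-0.2,0]]]') | egrep 'pos|force'
python3 - <<'E'
from h import *
need([668.5,-16,74],-98.8)
im=snap('top','t3.png');c=im[120:180,240:320,::-1]
c0=cv2.imread('pics/t2.png')[120:180,240:320]
cv2.imwrite('pics/t3z.png',cv2.resize(np.hstack([c0,c]),None,fx=5,fy=5,interpolation=cv2.INTER_CUBIC))
E
```

```text
ee_pos: [638.2, -12.1, 74.3]
contact_force: [4.6, -1.0, 6.2]
ee_pos: [628.8, -10.2, 74.3]
contact_force: [4.2, -1.7, 6.4]
t 11.75 pos [628.76 -10.18  74.33] jawyaw -99.02 shift [  0.25  -0.49 -40.17] F [ 4.16 -1.67  6.37] w 0.2
turn deg [-0.22  0.1  -0.24]
```

View pics/t3z.png

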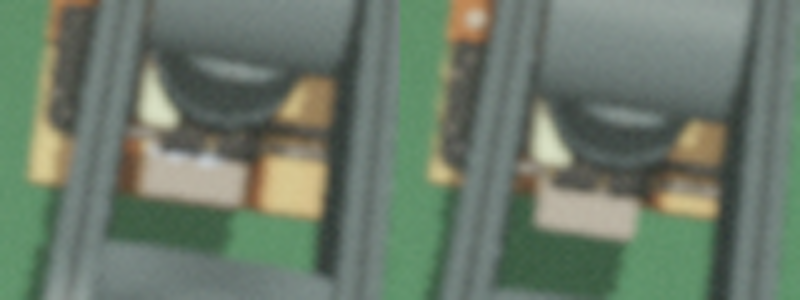

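```bash
(python3 -m creep '[[0,[0.0009,-0.0002,0.0035],[0,-0.2,0]],[0,[0.0009,-0.0002,0.0035],[0,-0.2,0]],[0,[0.0009,-0.0002,0.0035],[0,-0.2,0]],[0,[0.0009,-0.0002,0.0035],[0,-0.2,0]],[0,[0.0009,-0.0002,0.0035],[0,-0.2,0]],[0,[0.0009,-0.0002,0.0035],[0,-0.2,0]],[0,[0.0009,-0.0002,0.0025],[0,-0.2,0]]]'; python3 -m creep '[[0,[0.0004,0,0],[0,0,0]],[0,[-0.001,0,0],[0,0,0]],[0,[-0.003,0,0],[0,0,0]]]') | egrep 'pos|force'
python3 - <<'E'
from h import *
need([668.5,-16,74],-98.8)
im=snap('top','t4.png');c=im[120:180,240:320,::-1]
c0=cv2.imread('pics/t3.png')[120:180,240:320]
cv2.imwrite('pics/t4z.png',cv2.resize(np.hstack([c0,c]),None,fx=5,fy=5,interpolation=cv2.INTER_CUBIC))
E
```

```text
ee_pos: [616.2, -8.1, 74.3]
contact_force: [3.5, -1.0, 6.2]
ee_pos: [613.5, -7.6, 76.4]
contact_force: [0.6, 0.5, -0.8]
t 13.05 pos [613.47  -7.62  76.44] jawyaw -99.08 shift [  2.11  -0.43 -55.67] F [ 0.56  0.45 -0.76] w 0.7
turn deg [-0.28  0.33 -0.32]
```

View pics/t4z.png

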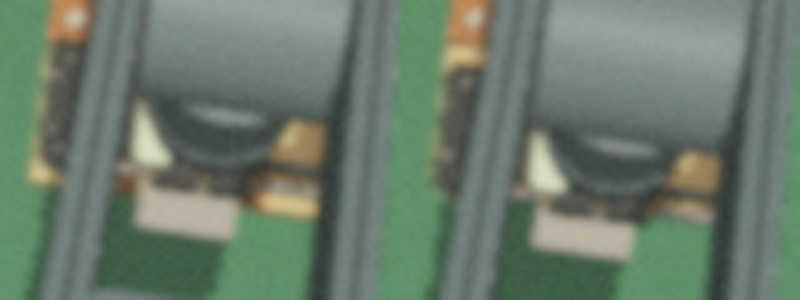

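```bash
python3 -m creep '[[0,[-0.01,0,0],[0,0,0]],[100,[-0.03,0,0.005],[0,0,0]],[100,[-0.035,0,0.015],[0,0.3,-0.3]],[100,[-0.01,0,0.008],[0,0,0]],[100,[0,0,0.002],[0,0,0]],[100,[0,0,0],[0,0,0]]]'
python3 - <<'E'
from h import *
need([586.5,-4,53],-98.8)
st=monitor.observe()
im=snap('wrist','w2.png');cv2.imwrite('pics/w2z.png',cv2.resize(im[:,:,::-1],None,fx=1.5,fy=1.5,interpolation=cv2.INTER_CUBIC))
for l in ['pane_front','edge']: print(l,[(np.round(d['xy'],1).tolist(),round(d['score'],2),np.round(px2z('wrist',d['xy'],72,st),1).tolist()) for d in mark_of(l,'wrist')[:3]])
import pickle;pickle.dump(st,open('st.pkl','wb'))
E
```

```text
time: 13.85
ee_pos: [582.2, -2.2, 162.9]
orientation: [[-0.005, -0.158, -0.987], [0.0, -0.987, 0.158], [-1.0, 0.0, 0.005]]
contact_force: [-0.1, -0.1, -0.4]
gripper_width: 46.2
t 13.85 pos [582.18  -2.23 162.9 ] jawyaw -99.09 shift [109.87   1.02  -5.11] F [-0.06 -0.09 -0.38] w 46.2
turn deg [-0.29  0.3  -0.03]
pane_front [([251.6, 207.9], 0.95, [[573.7, 2.8, 72.0]]), ([97.6, 178.9], 0.92, [[624.1, 137.8, 72.0]])]
edge []
```

View pics/w2z.png

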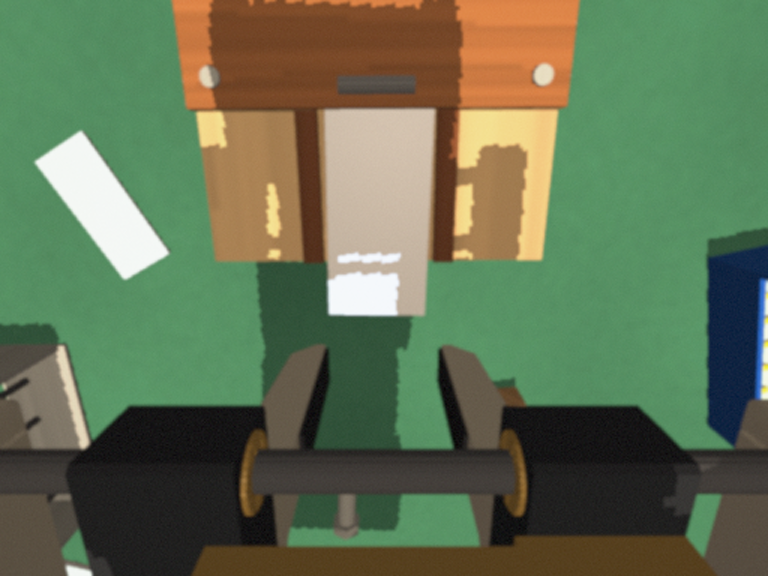

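```bash
python3 - <<'E'
from h import *
import pickle;st=pickle.load(open('st.pkl','rb'))
def s(n,p,h):
    P=px2z('wrist',np.array(p,float)/1.5,h,st); print(n,np.round(P,1).tolist()); return P
e=s('front',[[215,261],[544,261]],70); 
f=s('panefront',[[328,315],[427,316]],74)
b=s('pane at roof',[[324,108],[436,109]],74)
s('rails',[[303,261],[453,261],[324,261],[433,261]],76)
y=(e[0]-e[1]);y/=np.linalg.norm(y);x=np.array([y[1],-y[0],0])
m=e.mean(0);print('yaw step',np.degrees(np.arctan2(x[1],x[0])),'overhang',[(p-m)@x for p in f],[(p-m)@y for p in f],[(p-m)@y for p in b])
d=b.mean(0)-f.mean(0);print('pane yaw',np.degrees(np.arctan2(d[1],d[0])),f.mean(0))
g=f.mean(0)+x*17;g[2]=53;print('grasp',g)
need(g,np.degrees(np.arctan2(x[1],x[0]))-90)
E
```

```text
front [[621.5, 96.0, 70.0], [589.5, -103.3, 70.0]]
panefront [[577.2, 33.7, 74.0], [566.7, -27.6, 74.0]]
pane at roof [[695.5, 12.2, 74.0], [685.3, -47.9, 74.0]]
rails [[614.2, 41.3, 76.0], [599.9, -47.4, 76.0], [612.2, 28.9, 76.0], [601.8, -35.6, 76.0]]
yaw step -9.131549130047802 overhang [np.float64(-33.83844689436548), np.float64(-34.51338069221786)] [np.float64(32.42920325518871), np.float64(-29.808875045472952)] [np.float64(30.00552470559209), np.float64(-30.964564053230568)]
pane yaw -9.984281883707618 [571.96986441   3.02400687  74.        ]
grasp [5.88754416e+02 3.26077138e-01 5.30000000e+01]
t 14.0 pos [582.27  -2.26 162.6 ] jawyaw -99.09 shift [109.56  -3.62  -6.63] F [-0.17  0.68  0.01] w 57.9
turn deg [ 0.05  0.33 -0.03]
```

```bash
python3 -m creep '[[100,[0.02,-0.002,-0.004],[0,0.3,0]],[100,[0.03,0,0],[0,0,0]],[100,[0.008,0,0],[0,0,0]],[100,[0,0,0],[0,0,0]],[100,[0,0,0],[0,0,0]]]'
python3 - <<'E'
from h import *
st=monitor.observe()
im=snap('wrist','w3.png');cv2.imwrite('pics/w3z.png',cv2.resize(im[:,:,::-1],None,fx=1.5,fy=1.5,interpolation=cv2.INTER_CUBIC))
need([586.5,-1,53],-99.1)
import pickle;pickle.dump(st,open('st.pkl','wb'))
E
```

```text
time: 14.62
ee_pos: [587.3, -1.2, 101.8]
orientation: [[-0.002, -0.158, -0.987], [-0.0, -0.987, 0.158], [-1.0, 0.0, 0.002]]
contact_force: [-0.1, -0.1, -0.4]
gripper_width: 93.0
t 14.68 pos [587.44  -1.2  101.98] jawyaw -99.1 shift [48.98 -0.07  0.87] F [-0.09 -0.18  0.11] w 92.8
turn deg [ 0.    0.1  -0.03]
```

View pics/w3z.png

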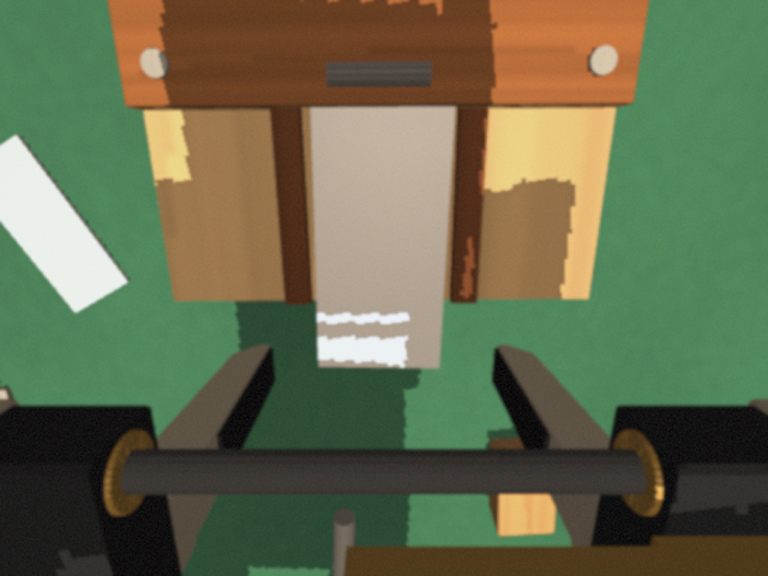

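```bash
python3 - <<'E'
from h import *
import pickle;st=pickle.load(open('st.pkl','rb'))
R=np.array(st['orientation'])
def s(n,p,h):
    P=px2z('wrist',np.array(p,float)/1.5,h,st); print(n,np.round((P-st['ee_pos'])@R,1).tolist(),np.round(P,1).tolist()); return P
s('front',[[174,300],[590,300]],70)
s('pane',[[318,367],[440,367]],74)
s('pane near edge',[[316,300],[444,300]],74)
s('pane roof',[[310,107],[457,107]],74)
E
```

```text
front [[31.7, -100.9, -18.8], [31.8, 99.6, -18.6]] [[621.8, 95.5, 70.0], [589.9, -102.5, 70.0]]
pane [[27.8, -32.5, 15.0], [27.9, 28.1, 15.1]] [[577.6, 33.3, 74.0], [567.9, -26.6, 74.0]]
pane near edge [[27.8, -31.8, -20.0], [27.8, 28.6, -20.0]] [[612.1, 27.1, 74.0], [602.5, -32.6, 74.0]]
pane roof [[27.6, -30.4, -104.2], [27.6, 30.5, -104.2]] [[695.0, 12.3, 74.0], [685.3, -47.8, 74.0]]
```

```bash
python3 -m creep '[[100,[0.015,-0.002,0.001],[1,0,0]],[100,[0.02,0,0],[0,0,0]],[100,[0.008,0,0],[0,0,0]],[100,[0.002,0,0],[0,0,0]],[100,[0,0,0],[0,0,0]]]'
python3 - <<'E'
from h import *
need([586.5,-1,53],-99.1)
E
```

```text
time: 15.3
ee_pos: [587.9, 1.1, 56.6]
orientation: [[0.002, -0.178, -0.984], [-0.001, -0.984, 0.178], [-1.0, 0.0, -0.002]]
contact_force: [0.2, -0.1, -0.7]
gripper_width: 93.0
t 15.3 pos [587.93   1.13  56.6 ] jawyaw -100.25 shift [3.6  2.35 1.04] F [ 0.18 -0.15 -0.68] w 93.0
turn deg [-1.15 -0.13 -0.02]
```

```bash
python3 -m creep '[[100,[0.003,0,0.001],[0,-0.1,0]],[80,[0.0003,0,0],[0,0,0]],[70,[0,0,0],[0,0,0]],[70,[0,0,0],[0,0,0]],[50,[0,0,0],[0,0,0]],[50,[0,0,0],[0,0,0]],[50,[0,0,0],[0,0,0]],[50,[0,0,0],[0,0,0]]]' 45
python3 - <<'E'
from h import *
need([586.5,-1,53],-99.1)
snap('wrist','w4.png')
E
```

```text
time: 16.3
ee_pos: [587.9, 1.1, 54.5]
orientation: [[0.003, -0.178, -0.984], [-0.001, -0.984, 0.178], [-1.0, 0.0, -0.003]]
contact_force: [0.7, 0.0, -0.3]
gripper_width: 58.8
t 16.3 pos [587.91   1.1   54.54] jawyaw -100.27 shift [1.54 2.32 1.02] F [ 0.68  0.02 -0.26] w 58.8
turn deg [-1.17 -0.17 -0.03]
```

View pics/w4.png

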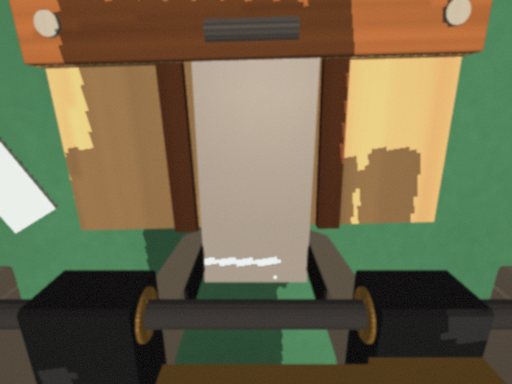

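```bash
python3 -m creep '[[40,[0,0,0],[0,0,0]],[40,[0,0,0.002],[0,0,0]],[40,[0,0,0.004],[0,0,0]],[40,[0,0,0.006],[0,0,0]],[40,[0,0,0.007],[0,0,0]],[40,[0,0.0002,0.008],[0,0,0]],[40,[0,0.0002,0.008],[0,0,0]]]'
python3 - <<'E'
from h import *
need([560,3,54.5],-100.2)
E
```

```text
time: 17.23
ee_pos: [551.4, 7.3, 54.4]
orientation: [[0.004, -0.178, -0.984], [-0.001, -0.984, 0.178], [-1.0, 0.0, -0.004]]
contact_force: [0.4, 0.2, -0.2]
gripper_width: 59.1
t 17.23 pos [551.4    7.28  54.42] jawyaw -100.26 shift [-0.04  2.68 -9.22] F [ 0.43  0.21 -0.18] w 59.1
turn deg [-0.06 -0.21 -0.02]
```

```bash
python3 -m creep '[[40,[0,0.0002,0.01],[0,-0.2,0]],[40,[0,0.0002,0.012],[0,0,0]],[40,[0,0.0002,0.012],[0,0,0]],[40,[0,0.0002,0.012],[0,0,0]],[40,[0,0.0002,0.012],[0,0,0]],[40,[0,0.0002,0.012],[0,0,0]],[40,[0,0,0.008],[0,0,0]],[40,[-0.002,0,0.004],[0,0,0]],[40,[-0.006,0,0.001],[0,0,0]],[40,[-0.01,0,0],[0,0,0]],[40,[-0.012,0,0],[0,0,0]],[40,[-0.012,0,0],[0,0,0]],[40,[-0.012,0,0],[0,0,0]],[40,[-0.006,0,0],[0,0,0]],[40,[0,0,0],[0,0,0]]]'
python3 - <<'E'
from h import *
st=monitor.observe()
need([560,3,54.5],-100.2)
im=snap('wrist','w5.png');cv2.imwrite('pics/w5z.png',cv2.resize(im[:,:,::-1],None,fx=1.5,fy=1.5,interpolation=cv2.INTER_CUBIC))
im=snap('top','t5.png');cv2.imwrite('pics/t5z.png',cv2.resize(im[70:310,90:430,::-1],None,fx=2.35,fy=2.35,interpolation=cv2.INTER_CUBIC))
im=snap('scene','s5.png')
import pickle;pickle.dump(st,open('st.pkl','wb'))
E
```

```text
time: 19.1
ee_pos: [463.9, 21.9, 120.0]
orientation: [[0.002, -0.178, -0.984], [-0.001, -0.984, 0.178], [-1.0, 0.0, -0.002]]
contact_force: [0.0, -0.1, -1.4]
gripper_width: 58.7
t 19.1 pos [463.86  21.87 119.96] jawyaw -100.26 shift [ 65.64   1.41 -97.84] F [ 0.01 -0.08 -1.38] w 58.7
turn deg [-0.06 -0.11 -0.03]
```

View pics/w5z.png

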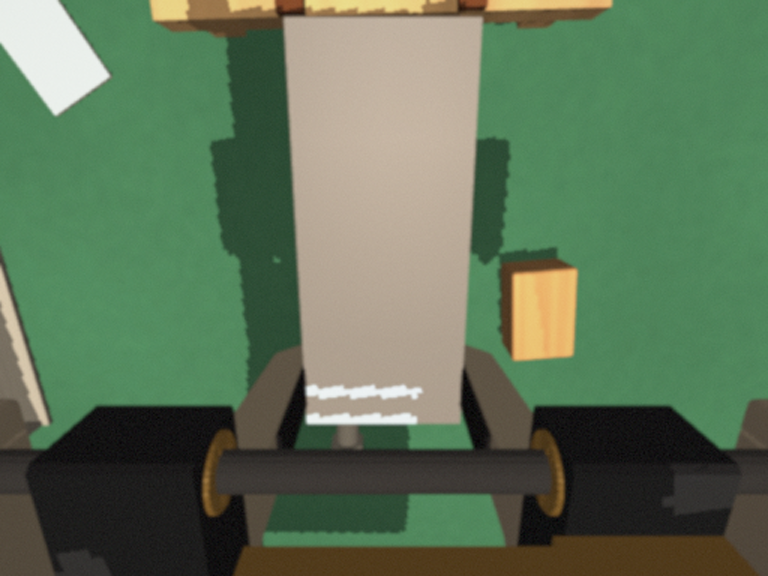

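View pics/t5z.png

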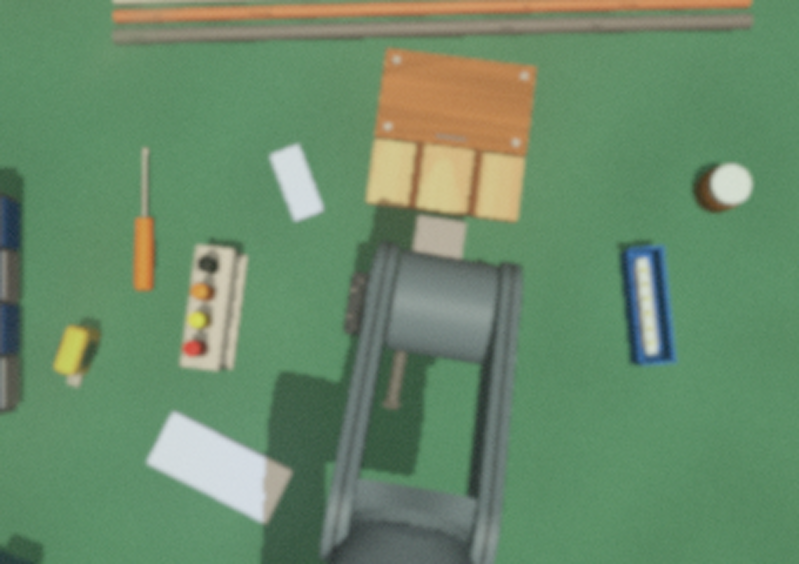

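View pics/s5.png

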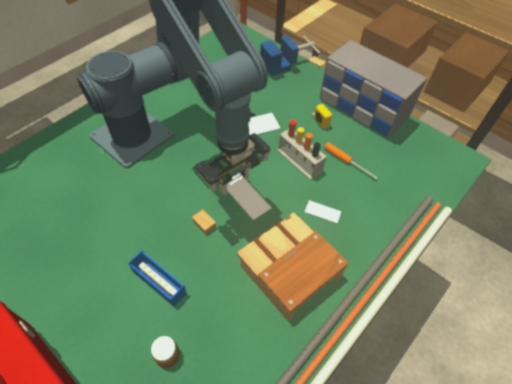

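```bash
cat > pnp.py <<'E'
from h import *
def pane_in_tool(px):
    # px: frontL, frontR, rearL, rearR (image left = tool -y)
    ci=camera_info('wrist');K=np.array(ci['intrinsics'],float);D=np.array(ci['dist_coeffs'],float)
    # pane model (top face): X along length toward rear, Y to image right, Z down
    O=np.array([[-70,-30,0],[-70,30,0],[70,-30,0],[70,30,0]],float)
    ok,r,t=cv2.solvePnP(O,np.array(px,float),K,D,flags=cv2.SOLVEPNP_ITERATIVE)
    e=np.abs(cv2.projectPoints(O,r,t,K,D)[0].reshape(-1,2)-px).max()
    T=np.eye(4);T[:3,:3]=cv2.Rodrigues(r)[0];T[:3,3]=t.ravel()
    return np.array(ci['T_tool_cam'],float)@T,e
E
python3 - <<'E'
from pnp import *
T,e=pane_in_tool(np.array([[306,422],[462,422],[284,15],[482.5,15]])/1.5)
print(np.round(T,3),e,'pitch deg',np.degrees(np.arcsin(T[0,0])))
s=lambda p,h:px2z('top',np.array(p,float)/2.35+[90,70],h)
import pickle
# crop box
a=cv2.imread('pics/t5.png')[160:240,340:400];cv2.imwrite('pics/box.png',cv2.resize(a,None,fx=7,fy=7,interpolation=cv2.INTER_CUBIC))
E
```

```text
[[ 3.2000e-02  1.0000e-03  9.9900e-01 -1.7922e+01]
 [-1.0000e-03  1.0000e+00 -1.0000e-03  2.7000e-02]
 [-9.9900e-01 -1.0000e-03  3.2000e-02 -5.5563e+01]
 [ 0.0000e+00  0.0000e+00  0.0000e+00  1.0000e+00]] 0.7856178584993359 pitch deg 1.8569035214705212
```

View pics/box.png

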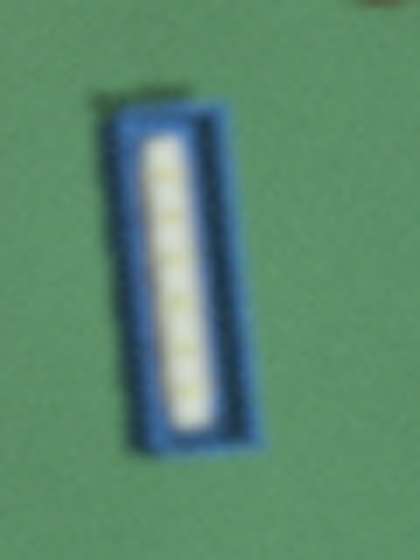

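```bash
python3 -m creep '[[40,[-0.01,0.005,0],[-5,0,0]],[40,[-0.012,0.02,0],[-5,0.9,0]],[40,[-0.008,0.03,0],[-3.5,0.9,0]],[40,[0,0.035,0],[0,0,0]],[40,[0,0.035,0],[0,0,0]],[40,[0,0.02,0],[0,0,0]],[40,[0,0.006,0],[0,0,0]],[40,[0,0,0],[0,0,0]],[40,[0,0,0],[0,0,0]]]'
python3 - <<'E'
from h import *
st=monitor.observe()
need([420,-150,150],-86.7)
print(np.round(st['orientation'],4))
im=snap('wrist','w6.png');cv2.imwrite('pics/w6z.png',cv2.resize(im[:,:,::-1],None,fx=1.5,fy=1.5,interpolation=cv2.INTER_CUBIC))
import pickle;pickle.dump(st,open('st.pkl','wb'))
E
```

```text
time: 20.38
ee_pos: [463.4, -130.5, 145.2]
orientation: [[0.023, 0.066, -0.998], [0.004, -0.998, -0.066], [-1.0, -0.002, -0.023]]
contact_force: [-0.9, -0.0, -1.2]
gripper_width: 59.0
t 20.38 pos [ 463.43 -130.47  145.23] jawyaw -86.19 shift [-5.82 16.59 44.51] F [-0.93 -0.01 -1.25] w 59.0
turn deg [ 0.51 -1.31  0.13]
[[ 0.0226  0.0664 -0.9975]
 [ 0.0036 -0.9978 -0.0663]
 [-0.9997 -0.0021 -0.0228]]
```

View pics/w6z.png

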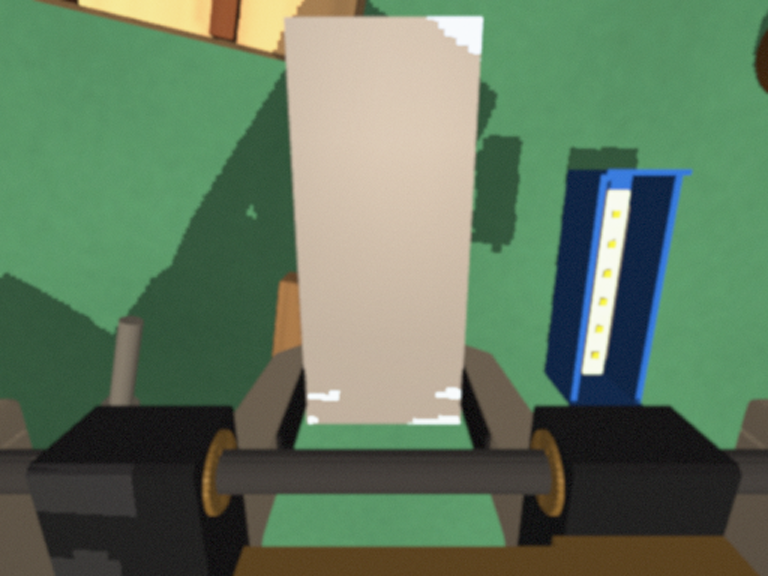

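```bash
python3 -m creep '[[40,[0,0,0.012],[0,0,0]],[40,[0,0,0.016],[0,0,0]],[40,[0,0,0.008],[0,0,0]],[40,[0,0,0.002],[0.2,0,0]],[40,[0,0,0],[0,0,0]]]'
python3 - <<'E'
from h import *
st=monitor.observe()
need([420,-150,150],-86.7)
im=snap('wrist','w7.png');cv2.imwrite('pics/w7z.png',cv2.resize(im[40:290,340:500,::-1],None,fx=3,fy=3,interpolation=cv2.INTER_CUBIC)[:600])
cv2.imwrite('pics/w7f.png',cv2.resize(im[:,:,::-1],None,fx=1.5,fy=1.5,interpolation=cv2.INTER_CUBIC))
import pickle;pickle.dump(st,open('st7.pkl','wb'))
print([(np.round(px2z('wrist',d['xy'],50,st),1),d['score']) for d in mark_of('seat','wrist')[:2]])
E
```

```text
time: 21.05
ee_pos: [422.1, -131.5, 144.6]
orientation: [[0.023, 0.065, -0.998], [0.004, -0.998, -0.065], [-1.0, -0.002, -0.023]]
contact_force: [0.1, -0.7, -0.8]
gripper_width: 59.0
t 21.05 pos [ 422.07 -131.46  144.58] jawyaw -86.29 shift [-5.53 18.35  3.14] F [ 0.12 -0.69 -0.78] w 59.0
turn deg [ 0.41 -1.31  0.12]
[(array([[ 477. , -282.9,   50. ]]), 0.73)]
```

View pics/w7z.png

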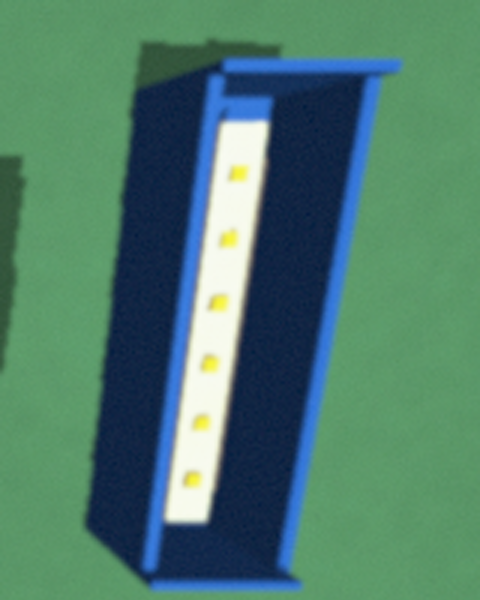

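View pics/w7f.png

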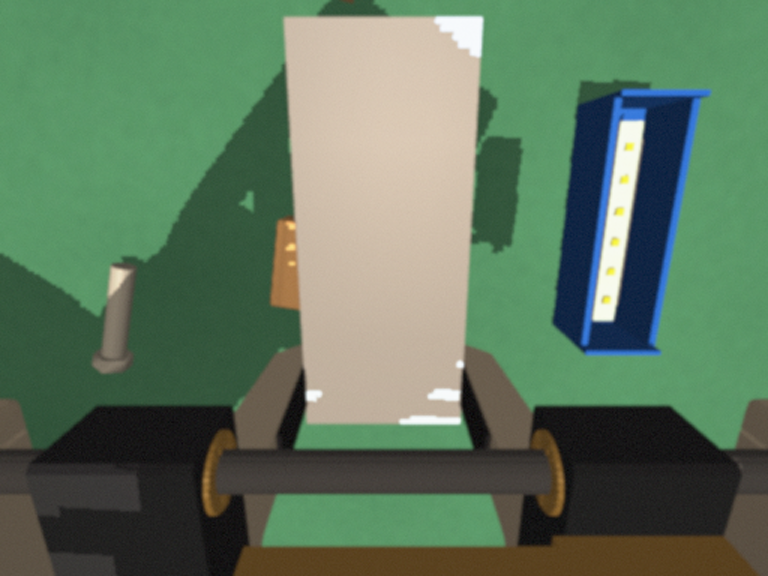

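```bash
python3 - <<'E'
from pnp import *
import pickle;st=pickle.load(open('st7.pkl','rb'));R=np.array(st['orientation'])
u=lambda p:np.array(p,float)/3+[340,40]
def s(n,p,h):
    P=px2z('wrist',u(p),h,st);print(n,np.round(P,1).tolist(),np.round(np.linalg.norm(P[0]-P[1]),1));return P
fo=s('far out',[[222,58],[400,60]],57);fi=s('far in',[[222,73],[400,73]],57)
ni=s('near in',[[150,580],[300,580]],57);no=s('near out',[[152,590],[300,590]],57)
lo=s('L out',[[210,75],[144,570]],50);li=s('L in',[[224,75],[157,570]],50)
ri=s('R in',[[367,78],[279,570]],50);ro=s('R out',[[381,78],[293,570]],50)
for a in (lo,li,ri,ro): d=a[0]-a[1];print(np.degrees(np.arctan2(d[1],d[0])))
print('ctr outers', (fo.mean(0)+no.mean(0))/2,'inner',(fi.mean(0)+ni.mean(0))/2,'walls',(lo.mean(0)+ro.mean(0))/2)
im=cv2.imread('pics/w7.png')
T,e=pane_in_tool(np.array([[306,423],[461.5,423],[283.5,16],[483,16]])/1.5)
W=R@T[:3,:3];c=R@T[:3,3]+st['ee_pos'];print('pane world x',np.round(W[:,0],3),'z',np.round(W[:,2],3),'c',c,e,T[:3,3])
E
```

```text
far out [[551.9, -252.0, 57.0], [554.4, -300.2, 57.0]] 48.2
far in [[548.2, -252.8, 57.0], [551.3, -301.1, 57.0]] 48.4
near in [[399.3, -262.1, 57.0], [402.5, -309.9, 57.0]] 47.9
near out [[396.0, -263.4, 57.0], [399.0, -310.7, 57.0]] 47.4
L out [[548.7, -253.1, 50.0], [399.9, -263.2, 50.0]] 149.1
L in [[549.0, -257.0, 50.0], [400.2, -267.4, 50.0]] 149.1
R in [[550.7, -297.0, 50.0], [402.8, -307.2, 50.0]] 148.3
R out [[551.0, -300.9, 50.0], [403.1, -311.8, 50.0]] 148.3
3.8817644281146677
4.01221772936086
3.932198967511808
4.188141435955169
ctr outers [ 475.32512115 -281.58151571   57.        ] inner [ 475.30683322 -281.4676896    57.        ] walls [ 475.6684861  -282.22810507   50.        ]
pane world x [ 0.998  0.065 -0.002] z [-0.002  0.002 -1.   ] c [ 476.59059626 -128.07596755  164.12268829] 0.7071720948504776 [-18.28610406   0.11185772 -55.05921231]
```

```bash
python3 -m creep '[[40,[0,0.008,0.001],[0,0,0]],[40,[0,0.018,0.0015],[0,0,0]],[40,[0,0.026,0.002],[-0.3,0,0]],[40,[0,0.026,0.002],[0,0,0]],[40,[0.01,0.026,0.002],[0,0,0]],[40,[0.015,0.018,0.001],[0,0,0]],[40,[0.02,0.01,0.001],[0,0,0]],[40,[0.015,0.004,0],[0,0,0]],[40,[0.005,0,0],[0,0,0]],[40,[0,0,0],[0,0,0]]]'
python3 - <<'E'
from h import *
st=monitor.observe()
need([420.8,-285.2,50],-86.0)
E
```

```text
time: 22.4
ee_pos: [423.4, -279.5, 75.0]
orientation: [[0.023, 0.07, -0.997], [0.003, -0.998, -0.07], [-1.0, -0.001, -0.023]]
contact_force: [-0.3, 0.3, -1.3]
gripper_width: 58.6
t 22.4 pos [ 423.38 -279.54   75.03] jawyaw -86.0 shift [24.95  5.49  3.54] F [-0.34  0.25 -1.32] w 58.6
turn deg [-0.   -1.32  0.05]
```

```bash
python3 -m creep '[[40,[0.006,0.005,0.003],[0,0,0]],[40,[0.009,0,0],[0,0,0]],[40,[0.006,0,0],[0,0,0]],[40,[0.001,0,0],[0,0,0]],[40,[0,0,0],[0,0,0]]]'
python3 - <<'E'
from h import *
st=monitor.observe()
need([420.8,-285.2,50],-86.0)
im=snap('wrist','w8.png');cv2.imwrite('pics/w8z.png',cv2.resize(im[:,:,::-1],None,fx=1.5,fy=1.5,interpolation=cv2.INTER_CUBIC))
im=snap('top','t8.png');cv2.imwrite('pics/t8z.png',cv2.resize(im[150:250,320:430,::-1],None,fx=6,fy=6,interpolation=cv2.INTER_CUBIC))
im=snap('scene','s8.png');cv2.imwrite('pics/s8z.png',cv2.resize(im[200:330,80:240,::-1],None,fx=4,fy=4,interpolation=cv2.INTER_CUBIC))
import pickle;pickle.dump(st,open('st8.pkl','wb'))
E
```

```text
time: 23.02
ee_pos: [422.0, -284.6, 52.8]
orientation: [[0.025, 0.071, -0.997], [0.001, -0.997, -0.071], [-1.0, 0.001, -0.025]]
contact_force: [-0.2, -0.4, -1.3]
gripper_width: 59.2
t 23.02 pos [ 421.98 -284.64   52.8 ] jawyaw -85.91 shift [2.77 0.48 1.29] F [-0.2  -0.37 -1.29] w 59.2
turn deg [ 0.09 -1.42 -0.05]
```

View pics/w8z.png

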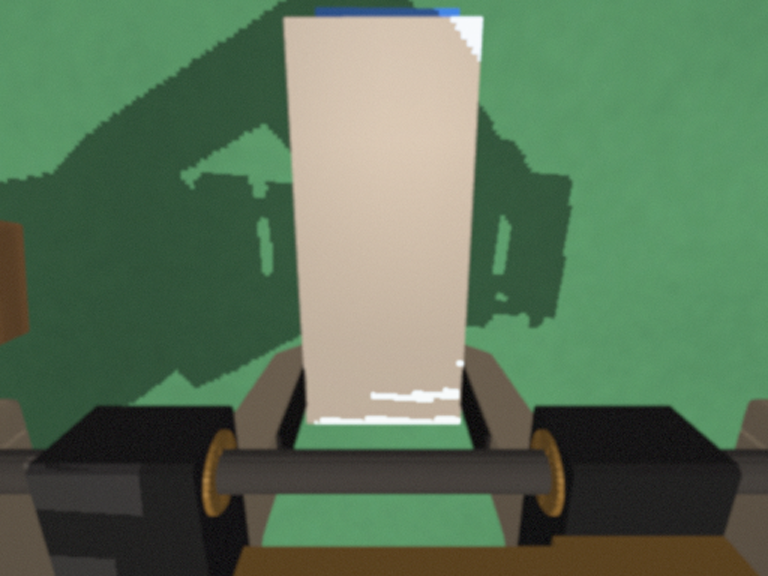

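View pics/t8z.png

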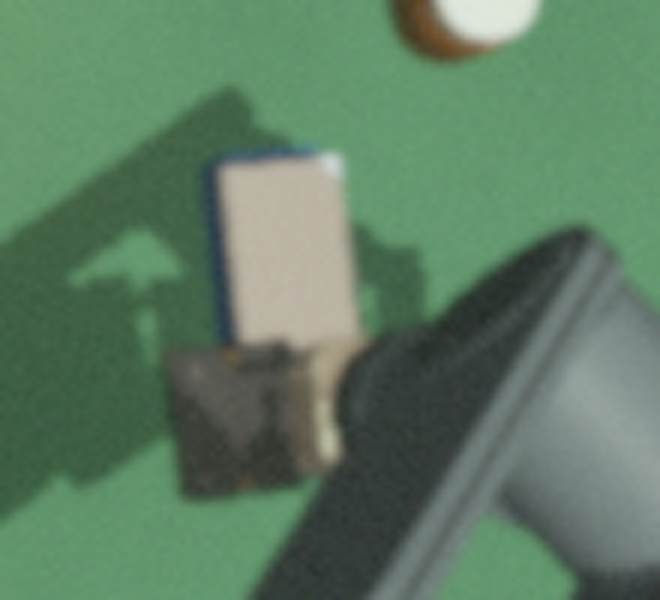

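View pics/s8z.png

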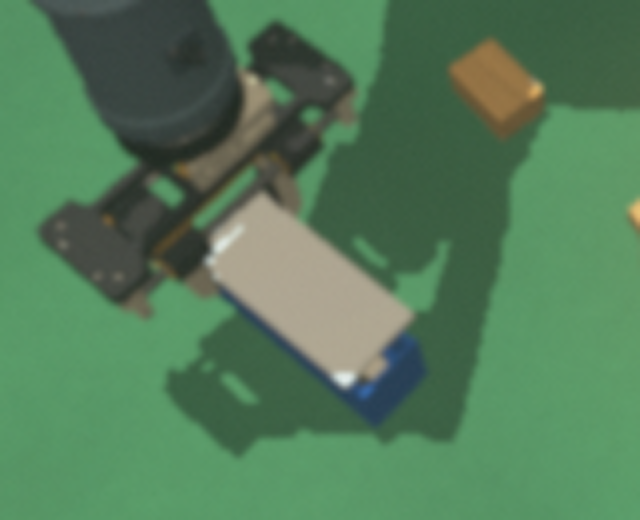

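```bash
python3 - <<'E'
from pnp import *
import pickle;st=pickle.load(open('st8.pkl','rb'));R=np.array(st['orientation'])
P=px2z('wrist',np.array([[316,8],[460,8],[388,8],[315,15],[460,15]])/1.5,57,st);print(np.round(P,1))
print('prev far outer pred px',proj('wrist',[[551.9,-252,57],[554.4,-300.2,57],[399,-310.7,57]],st)*1.5)
T,e=pane_in_tool(np.array([[306,423],[461.5,423],[283.5,16],[483,16]])/1.5)
c=R@T[:3,3]+st['ee_pos'];W=R@T[:3,:3];print('pane c',c,W[:,0],W[:,2])
E
```

```text
[[ 551.6 -253.1   57. ]
 [ 555.  -300.7   57. ]
 [ 553.3 -276.9   57. ]
 [ 549.5 -252.8   57. ]
 [ 553.  -301.    57. ]]
prev far outer pred px [[312.84278346   6.68753582]
 [458.20507898   9.87619254]
 [439.72475138 422.1450378 ]]
pane c [ 476.44269981 -280.83807536   72.44442969] [9.97399780e-01 7.20664489e-02 3.24473873e-04] [ 3.60128450e-04 -4.81752935e-04 -9.99999819e-01]
```

```bash
python3 -m creep '[[40,[0.003,0.001,0.0015],[0,0,0]],[40,[0.005,0,0],[0,0,0]],[40,[0.004,0,0],[0,0,0]],[40,[0.001,0,0],[0,0,0]],[40,[0.0005,0,0],[0,0,0]]]'
python3 - <<'E'
from h import *
need([421.3,-285.7,35],-86.0)
E
```

```text
time: 23.8
ee_pos: [421.0, -286.1, 38.7]
orientation: [[0.025, 0.071, -0.997], [0.0, -0.997, -0.071], [-1.0, 0.001, -0.025]]
contact_force: [0.1, -0.5, -0.7]
gripper_width: 58.7
t 23.8 pos [ 420.97 -286.09   38.66] jawyaw -85.91 shift [ 3.67 -0.37 -0.27] F [ 0.07 -0.47 -0.69] w 58.7
turn deg [ 0.09 -1.44 -0.08]
```

```bash
(python3 -m creep '[[40,[0.0006,0,0],[0,0,0]],[40,[0.0006,0,0],[0,0,0]],[40,[0.0006,0,0],[0,0,0]],[40,[0.0006,0,0],[0,0,0]]]'
python3 -m creep '[[40,[0.0005,0,0],[0,0,0]],[40,[0.0005,0,0],[0,0,0]]]'
python3 -m creep '[[40,[0.0004,0,0],[0,0,0]]]'
python3 -m creep '[[40,[0.0004,0,0],[0,0,0]]]')|egrep 'pos|force'
python3 - <<'E'
from h import *
need([421.3,-285.7,35],-86.0);print(monitor.observe()['wrist_torque'])
E
```

```text
ee_pos: [421.2, -286.2, 36.4]
contact_force: [0.8, -0.3, 0.2]
ee_pos: [421.3, -286.3, 35.3]
contact_force: [-0.5, -0.7, -1.5]
ee_pos: [421.3, -286.2, 34.9]
contact_force: [-0.5, -1.1, -1.0]
ee_pos: [421.3, -286.2, 34.5]
contact_force: [-0.3, 0.1, 1.9]
t 24.8 pos [ 421.31 -286.25   34.52] jawyaw -85.91 shift [-0.48 -0.55 -0.04] F [-0.25  0.13  1.85] w 58.9
turn deg [ 0.09 -1.47 -0.11]
[0.13073029 0.17883231 0.03352541]
```

Contact is starting; press slightly further so both ends seat, checking each step.

```bash
(python3 -m creep '[[40,[0.0004,0,0],[0,0,0]]]'
python3 -m creep '[[40,[0.0004,0,0],[0,0,0]]]'
python3 -m creep '[[40,[0.0003,0,0],[0,0,0]]]')|egrep 'pos|force'
python3 - <<'E'
from h import *
need([421.3,-285.7,35],-86.0);print(monitor.observe()['wrist_torque'])
E
```

```text
ee_pos: [421.3, -286.3, 34.5]
contact_force: [-1.7, 1.7, 7.1]
ee_pos: [421.3, -286.3, 34.5]
contact_force: [-1.7, 0.9, 5.7]
ee_pos: [421.3, -286.3, 34.5]
contact_force: [-2.1, 0.9, 5.0]
t 25.18 pos [ 421.34 -286.26   34.5 ] jawyaw -85.9 shift [-0.5  -0.56 -0.01] F [-2.09  0.87  5.01] w 58.8
turn deg [ 0.1  -1.48 -0.13]
[0.35133625 0.24041637 0.00486748]
```

```bash
python3 -m creep '[[40,[0.0001,0,0],[0,0,0]],[66,[0,0,0],[0,0,0]],[70,[0,0,0],[0,0,0]],[85,[0,0,0],[0,0,0]],[85,[0,0,0],[0,0,0]],[85,[0,0,0],[0,0,0]]]'
python3 - <<'E'
from h import *
st=monitor.observe()
im=snap('wrist','w9.png');cv2.imwrite('pics/w9z.png',cv2.resize(im[:,:,::-1],None,fx=1.5,fy=1.5,interpolation=cv2.INTER_CUBIC))
E
```

```text
time: 25.92
ee_pos: [421.7, -286.6, 33.9]
orientation: [[0.026, 0.071, -0.997], [-0.001, -0.997, -0.071], [-1.0, 0.003, -0.026]]
contact_force: [0.3, -0.6, -0.7]
gripper_width: 78.9
```

View pics/w9z.png

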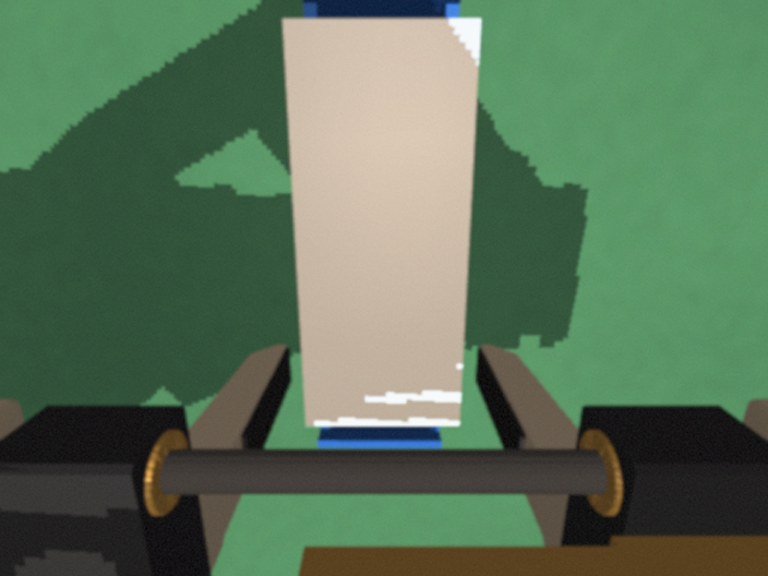

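```bash
python3 -m creep '[[90,[0,0,0],[0,0,0]],[90,[-0.005,0,0],[0,0,0]],[90,[-0.015,0,0],[0,0,0]],[90,[-0.03,0,0],[0,0,0]],[90,[-0.04,0,0],[0,0,0]],[90,[-0.04,0,0],[0,0,0]],[90,[-0.01,0,0],[0,0,0]],[90,[0,0,0],[0,0,0]]]'
python3 - <<'E'
from h import *
st=monitor.observe()
im=snap('wrist','w10.png');cv2.imwrite('pics/w10z.png',cv2.resize(im[:,:,::-1],None,fx=1.5,fy=1.5,interpolation=cv2.INTER_CUBIC))
im=snap('top','t10.png');cv2.imwrite('pics/t10z.png',cv2.resize(im[70:310,90:430,::-1],None,fx=2.35,fy=2.35,interpolation=cv2.INTER_CUBIC))
import pickle;pickle.dump(st,open('st10.pkl','wb'))
E
```

```text
time: 26.98
ee_pos: [417.8, -286.5, 182.4]
orientation: [[0.028, 0.071, -0.997], [-0.003, -0.997, -0.071], [-1.0, 0.005, -0.028]]
contact_force: [0.6, -0.1, 0.5]
gripper_width: 83.6
```

View pics/w10z.png

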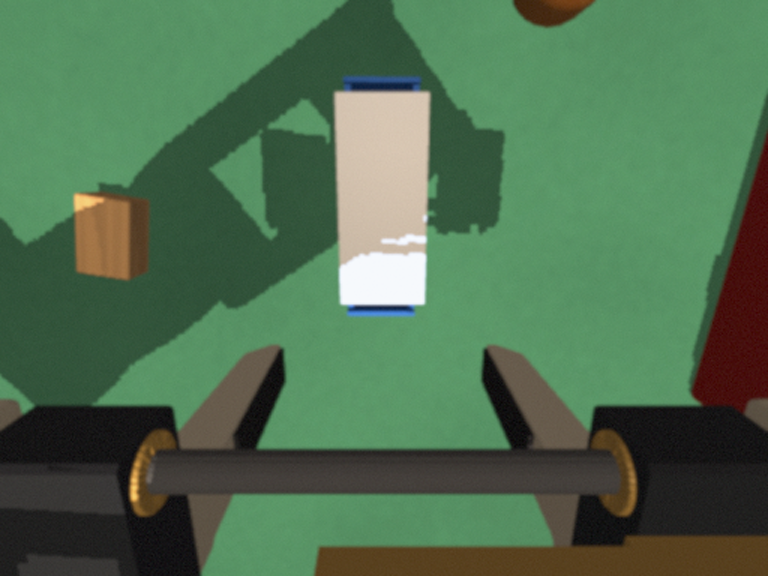

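View pics/t10z.png

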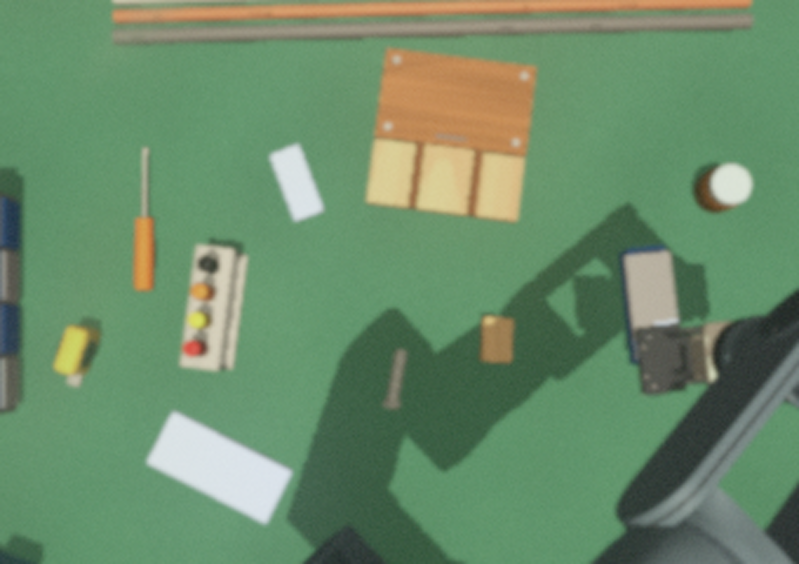

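```bash
python3 - <<'E'
from pnp import *
import pickle;st=pickle.load(open('st10.pkl','rb'));R=np.array(st['orientation'])
q=np.array([[340,304],[425,304],[334,92],[430,92.5]])/1.5
P=px2z('wrist',q,54,st);d=P[2:].mean(0)-P[:2].mean(0)
print('pane',P.mean(0),'len',np.linalg.norm(d),'w',np.linalg.norm(P[0]-P[1]),np.linalg.norm(P[2]-P[3]),'yaw',np.degrees(np.arctan2(d[1],d[0])))
U=px2z('wrist',np.array([[349,315],[414,315],[345,79],[419,79]])/1.5,57,st);d=U[2:].mean(0)-U[:2].mean(0)
print('box',U.mean(0),'len',np.linalg.norm(d),np.degrees(np.arctan2(d[1],d[0])))
T,e=pane_in_tool(q);print('pane x,z',(R@T[:3,:3])[:,[0,2]].round(3),R@T[:3,3]+st['ee_pos'],e)
E
python3 -m creep '[[90,[0,0,0],[0,0,0]],[90,[0,0,0],[0,0,0]]]'|egrep 'time|pos'
```

```text
pane [ 475.10747394 -282.60836476   54.        ] len 139.85945885556768 w 61.108468636727295 60.591845852357174 yaw 4.164608286821209
box [ 474.95149476 -282.23985004   57.        ] len 154.24349072306217 3.8859947246026727
pane x,z [[ 0.997  0.004]
 [ 0.072  0.003]
 [ 0.005 -1.   ]] [ 475.03462875 -282.6065298    54.43888393] 0.5717727251786187
time: 27.32
ee_pos: [416.3, -284.9, 178.5]
```

Pane and box centres agree within 0.5 mm, the yaw within 0.3°, and the pane is level at the right height, so I am handing in.

```bash
python3 -c "
from h import *
print(close_job())"
```

```text
the job is handed in; nothing more can be done
None
```

The pane is lying on the blue box and the job is handed in at about 27 s of the 67 s allowed; the hand-in gave no verdict.

- **Slide:** I pressed the shut fingertips on the pane at about 5 to 7 N. I dragged it out until it overhung by about 34 mm in the wrist camera, then let go of it.
- **Draw and lift:** I pinched the overhanging part by its long sides at 45 N, drew the pane straight out and lifted it clear. It drooped about 1.9° in the grip, so I turned the tool to level it before placing.
- **Placing:** I lowered the pane onto the box at 5 mm/s or slower and let go. It was pressed on at no more than about 7 N.

My last checks, by wrist camera after backing off:

| Check | Measured |
|---|---|
| Pane centre to box centre | about 0.4 mm apart |
| Pane yaw against box yaw | 4.2° against 3.9° |
| Pane top height | about 54.4 mm (54 expected) |
| Tilt | about 0.3° |

Both end upstands showed clear of the pane's ends. In the top view the screwdrivers, bolt, block, jar and tape measure looked unmoved, judged by eye. No check failed. Two wrist-camera measurements of the edge point differed by about 3.5 mm, so I measured again close up before gripping.

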